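Hang the vial carrier on the spring scale and ease it to rest

TASK

Weigh the blue carrier of amber vials: pick it up by its black tab, hang its steel bail in the dip of the spring scale's hook, and ease it down slowly while holding it until the spring alone carries its whole weight, then let go gently so that the pointer stays settled without a jerk. Do not pull the pointer down to the red mark at the bottom of its scale, do not push hard against the hook, and leave the beaker, timer and tape roll where they are.

Things in the scene. Friction and masses are not known exactly. Their poses are not given: they have to be found in the camera images.
- carrier: Vial carrier: blue tray 88 x 88 x 28 mm, four amber vials fixed in it (tops 76 mm up), and over its middle a steel bail of 8 mm round bar: two uprights at y = +-21 mm, 122 mm high, and a level crossbar between them along y. Origin: centre of the underside; x through the bail, z up; same after half a turn. Unknown mass, 0.17 to 0.72 kg, differs each time: feel it at the wrist when lifted.
- carrier_grip (a point): Centre of the black tab to grip, 165 mm above the carrier's underside and 47 mm above the crossbar's underside. Tab: 26 mm (x) by 16 mm (y, pinch across this) by 48 mm high, 138 to 186 mm above the underside, on a 10 mm round neck on the crossbar's middle. Axes as the carrier's.
- carrier_eye (a point): Middle of the underside of the crossbar, the place that rests on the hook, 118 mm above the carrier's underside. The opening below it, between the uprights, is 34 mm wide in y; the hook passes through it along x. Axes as the carrier's.
- hook_seat (a point): Bottom of the hook's dip (upper surface of the steel), where the crossbar rests; 235 mm above the worktop unloaded. Hook: 10 mm round bar along the scale's x. The dip rises in front (-x) to a tip, top 15 mm above this point, front end 21 mm before it, and behind to a level arm, also 15 mm higher, from 20 mm on. Bring the crossbar over the tip from the front, then down.
- scale: Spring scale, fixed: grey foot, aluminium column 46 mm wide, 282 mm high, white tick plate 76 mm wide in front, on which the hook slides down. Origin on the worktop straight below the hook's dip; x points from the hook to the column (centre 125 mm, tick plate's face 104 mm, foot's front edge 77 mm along x); z up.
- pointer (a joint): Travel of hook and red pointer downwards in m: 0 unloaded, stop at 0.085, lowest (red) tick at 0.080, ticks every 0.010. Sprung at 110 N/m (9.1 mm per newton, no friction, lightly damped): it settles at the carrier's weight / 110 N/m, 0.015 to 0.065. Moving faster than 0.07 m/s is a jerk.
- beaker: Bystander: clear glass beaker, 72 mm across, 87 mm high; origin under its centre.
- timer: Bystander: white bench timer lying flat, 62 x 62 x 18 mm; origin under its centre.
- tape_roll: Bystander: orange roll of tape lying flat, 77 mm across, 19 mm high; origin under its centre.

How it is judged:
By the outcome, as a careful person would: the job done as asked, in the order asked, and still so for the second after the job is handed in, with the robot touching nothing.
It also fails if it takes over 58 s, if anything falls off the work surface, if the arm or the gripper's body presses on something with over 40 N, if the wrist force passes 120 N, or if a joint passes its speed limit or range.

ROBOT

A 6-joint arm with a two-finger parallel gripper is mounted at the origin on a cart in front of the work surface, level with it; the furniture and walls round the work are solid. World frame = base frame: x ahead of the robot, y to its left, z up, the work surface at z = 0. Lengths are in m, angles in degrees, forces in N, time in s.
With the tool pointing down it reaches from about 0.375 to 0.825 m from the base axis. Payload 5.5 kg.
Tool frame: the origin (TCP) lies midway between the tips of the shut fingers; the grasp point (between the pads) lies 19 mm behind it; z points along the fingers, y is the line along which they close (so a half turn about z gives the same grasp; the last joint's range is limited). The gripper opens to 85 mm and grips with 20 to 120 N. Pads are 22 mm wide; open, the fingers measure 114 mm over their backs; the gripper's body (76 mm by 85 mm) begins 54 mm behind the grasp point. The pads swing forward as they close: fully open they stand 13 mm farther back than shut.
Start: joints at [70.359, 17.962, -2.699, 69.339, 0, 90], TCP at [0.202, 0.565, 0.231] pointing down, gripper open.
Joint ranges: [-152.73, 152.73], [-39.44, 99.34], [-58.76, 71.6], [-118.89, 123.64], [-81.53, 83.1], [-180, 180]. Speed limits (degrees/s): [136.94, 136.94, 172.46, 180, 180, 180].

INTERFACE

Orientations are given as [roll, pitch, yaw] about the fixed x, y, z axes, in that order (R = Rz(yaw) Ry(pitch) Rx(roll)).
In Python, from station import r gives the robot as it stands.
- The arm moves only by the tool drive_tool, never from a script. Its argument "series" is a list of rows, each a list of 3 entries, a list of its own where there are three numbers: the finger opening in cm, from 0 to 8.54, then the shift along the world's x, y, z in cm, then the turn, a rotation vector about the world's x, y, z in units of 6 degrees (1.0 is 6 degrees). In form: [[claw, [tx, ty, tz], [rx, ry, rz]], ...]. A call has 1 to 12 rows; each row is the pose to reach, as a shift and turn from the pose commanded when the call began; what a row does not reach only later rows make up. A row lasts 1/10 s, in which the tool goes at most 50 mm and 8.59 degrees, less where a joint would pass 70% of its speed; a pose out of reach is approached as far as the arm can. A call with a gripper value outside its range is refused whole. The fingers move at their own pace and stop on an object; the grip force is fixed at half the most. Time passes only in rows, so rows that repeat a pose let the fingers close. It gives the time, the measured TCP pose, the force, the opening and the grip force at its end, in the units of the state.
- r.state(): the state, without advancing time (a new reading comes with each control period).
- r.get_image(name): name is "side" or "top" or "wrist"; returns the picture (400x640x3 uint8, red, green, blue); there is no depth.
- r.camera_info(name): a dict with "intrinsics" (3x3 intrinsics, pixels), "rvec" (rotation vector, rad) and "tvec" (3), from world to camera coordinates, as OpenCV has them. Camera axes: x right, y down, z forward; pixel columns grow to the right and rows downward; lengths in m; the calibration is good to about 2 mm. The wrist camera is an equidistant fisheye: a pixel r from the principal point sees the ray r / f radians off the axis. A picture is of the moment at which its call begins: read the wrist's pose just before it. camera_info takes no time and is no camera call; for the wrist camera it gives the pose at the moment of the call.
- r.finish_job(): hands the job in; it is judged then, once.
The state is a dict: "clock": time; "joints": joint angles; "qvel": joint speeds; "joint_efforts": joint torques, N m; "tcp_pos": TCP position; "tool_rot": TCP orientation; "ft_force": force on the tool from outside, world axes, zero at the start; "ft_torque": the same for the moment, N m; "width": finger opening in m; "grip_force": force on a finger pad.
Only numpy, scipy, OpenCV 4.12 (cv2) and the standard library are available. Lean on these libraries where they do the work, as an engineer would, in place of code of your own. Each camera call takes 0.05 s, during which the arm holds its last target. There are 200 camera calls.

## Working session

There is one attempt and no reset: what is moved stays moved. The work goes in short steps, Python scripts to look and compute and a tool call to move; the robot and the scene stay as the last step left them, time stands still between calls to the robot, and variables do not carry over. Pictures are saved under pics/ and viewed, at most 10 in all, crops included, and the job is handed in when it is done.

Besides the shell and the picture viewer there is one more tool, called after "Call:" by a JSON object that holds its "api" and its "payload", one argument or row to a line. drive_tool: Moves the arm, as the interface text tells. Its arguments: {"type":"object","properties":{"series":{"type":"array","items":{"type":"array"}}},"required":["series"]}

```bash
mkdir -p pics; python3 - <<'E'
from station import r
import cv2,numpy as np
a=r.get_image("side");b=r.get_image("top")
for n,i in(("side",a),("top",b)):
    cv2.imwrite(f"pics/{n}0.png",i[:,:,::-1]); 
    c=r.camera_info(n);print(n,c)
print(r.state())
E
```

```text
side {'intrinsics': array([[499.70430414,   0.        , 320.19216783],
       [  0.        , 499.70430414, 202.53147689],
       [  0.        ,   0.        ,   1.        ]]), 'rvec': array([ 1.97444381, -0.05158636,  0.0037295 ]), 'tvec': array([-0.46548485,  0.14500876,  1.63775712])}
top {'intrinsics': array([[481.68483189,   0.        , 319.19032951],
       [  0.        , 481.68483189, 199.52045481],
       [  0.        ,   0.        ,   1.        ]]), 'rvec': array([ 2.12141561, -2.16207229,  0.17922876]), 'tvec': array([0.01159326, 0.48412154, 1.40142235])}
{'clock': 0.1, 'joints': array([ 7.03578693e+01,  1.80019707e+01, -2.74824959e+00,  6.93389311e+01,
        3.06597097e-04,  9.00017584e+01]), 'qvel': array([0.11834259, 0.04634783, 0.06986232, 0.06145295, 0.03636835,
       0.01103117]), 'joint_efforts': array([-8.09539106e-04, -5.40766740e+01,  3.40540981e+01,  1.11825616e-02,
       -6.96072064e-06,  8.46046731e-06]), 'tcp_pos': array([0.20151262, 0.56460436, 0.23050352]), 'tool_rot': array([-1.79910849e+02, -3.03860647e-04,  1.60356110e+02]), 'ft_force': array([ 0.09295403,  0.19925054, -0.18629837]), 'ft_torque': array([-0.02149928, -0.03692657,  0.07887027]), 'grip_force': 0.0, 'width': 0.08508336827983747}
```

View pics/side0.png

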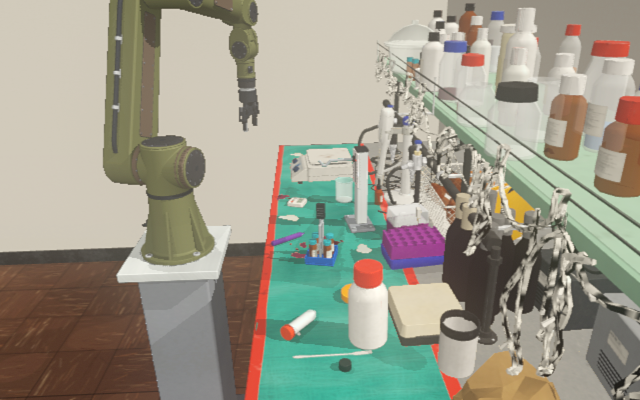

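View pics/top0.png

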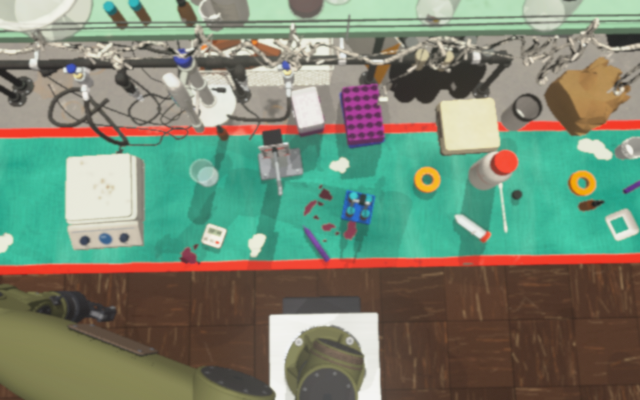

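The side view shows the carrier near (322,248) and the scale near (360,190). In the top view the carrier is near (358,207), and the scale is near (280,165) with its hook pointing down to about (280,190). I'll enlarge both.

```bash
python3 - <<'E'
import cv2,numpy as np
s=cv2.imread("pics/side0.png")[140:270,290:390];t=cv2.imread("pics/top0.png")[120:230,250:385]
cv2.imwrite("pics/c1.png",np.hstack([cv2.resize(s,(400,520),interpolation=2),np.pad(cv2.resize(t,(400,326),interpolation=2),((0,194),(0,0),(0,0)))]))
E
```

```text
(no output)
```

View pics/c1.png

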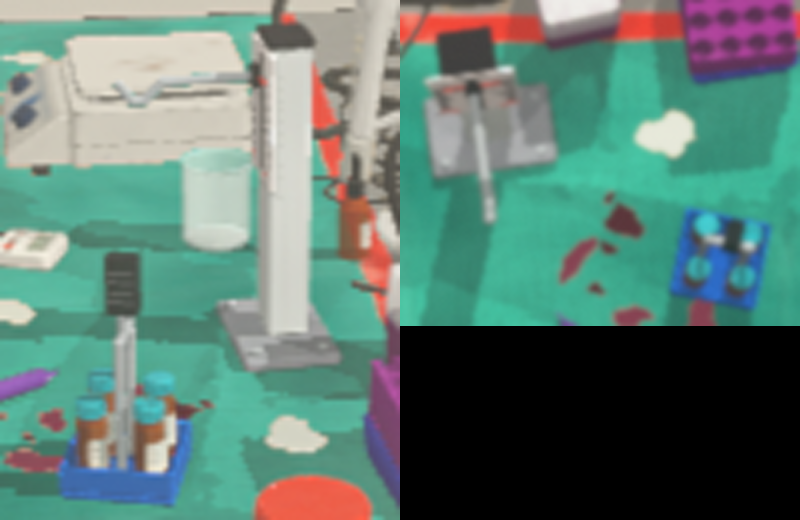

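The crops show the hook tip at top px (280,193.6), the column cap at (272.3,137.2) and the black tab top at (363,199). In the side view the dip is at (323.7,165) and the tab top at (320.5,203.7).

```bash
cat > h.py <<'E'
import numpy as np,cv2
from station import r
def ray(n,uv,c=None):
    c=c or r.camera_info(n);K=c["intrinsics"];R=cv2.Rodrigues(np.array(c["rvec"]))[0];o=-R.T@c["tvec"]
    x=np.linalg.inv(K)@[uv[0],uv[1],1]
    if n=="wrist":
        a=np.hypot(x[0],x[1]);x=np.array([*(x[:2]/max(a,1e-9)*np.sin(a)),np.cos(a)])
    d=R.T@x;return o,d/np.linalg.norm(d)
def onz(n,uv,z,c=None):
    o,d=ray(n,uv,c);return (o+d*(z-o[2])/d[2]).round(4)
def tri(rs):
    A=sum(np.eye(3)-np.outer(d,d) for o,d in rs);b=sum((np.eye(3)-np.outer(d,d))@o for o,d in rs)
    return np.linalg.solve(A,b).round(4)
E
python3 - <<'E'
from h import *
print("tab top z",onz("top",(363,199),.186),tri([ray("top",(363,199)),ray("side",(320.5,203.9))]))
print("tip",onz("top",(280,193.6),.245),tri([ray("top",(280,192.5)),ray("side",(318.7,161))]))
print("dip tri",[onz("side",(323.7,166),z) for z in(.23,.235)])
cap=[onz("top",(250+(u-400)/2.963,120+v/2.963),.282) for u,v in((438,32),(490,27),(497,70),(441,75))];print(cap,np.mean(cap,0))
foot=[onz("top",(250+(u-400)/2.963,120+v/2.963),.02) for u,v in((433,177),(556,159),(550,85))];print(foot)
plate=[onz("top",(250+(u-400)/2.963,120+v/2.963),.27) for u,v in((427,80),(515,68))];print(plate)
t=cv2.imread("pics/top0.png");h=cv2.cvtColor(t,cv2.COLOR_BGR2HSV)
m=cv2.inRange(h,(104,120,90),(122,255,255));m[:,:330]=0;m[:,390:]=0;m[:185]=0;m[235:]=0
m=cv2.morphologyEx(m,cv2.MORPH_CLOSE,np.ones((9,9)));P=cv2.findNonZero(m);q=cv2.minAreaRect(P);b=cv2.boxPoints(q);print(q,[onz("top",p,.028) for p in b],onz("top",q[0],.022))
for n,p in(("tab side",(320.4,211.2)),):print(tri([ray("side",p),ray("top",(363,200))]))
E
```

```text
tab top z [ 0.4598 -0.1137  0.186 ] [ 0.4633 -0.1139  0.1839]
tip [0.4683 0.1043 0.245 ] [0.4707 0.1043 0.2448]
dip tri [array([0.486 , 0.0948, 0.23  ]), array([0.4855, 0.0803, 0.235 ])]
[array([0.6242, 0.144 , 0.282 ]), array([0.6278, 0.0996, 0.282 ]), array([0.5897, 0.0938, 0.282 ]), array([0.5862, 0.1415, 0.282 ])] [0.606975 0.119725 0.282   ]
[array([0.5516, 0.1779, 0.02  ]), array([0.5682, 0.0512, 0.02  ]), array([0.6469, 0.0563, 0.02  ])]
[array([0.5853, 0.1548, 0.27  ]), array([0.5946, 0.0791, 0.27  ])]
((357.5577087402344, 207.21153259277344), (27.848491668701172, 28.43684196472168), 11.309932708740234) [array([ 0.4274, -0.0622,  0.028 ]), array([ 0.5119, -0.0813,  0.028 ]), array([ 0.4937, -0.1633,  0.028 ]), array([ 0.4095, -0.1434,  0.028 ])] [ 0.4613 -0.1131  0.022 ]
[ 0.4633 -0.1161  0.1615]
```

Call:
{"api": "drive_tool", "payload": {
  "series": [
    [8.5,[3,-4,8],[0,0,0]],
    [8.5,[6,-8,12],[0,0,0.3]],
    [8.5,[9,-12,17],[0,0,0.6]],
    [8.5,[12,-16,17],[0,0,0.9]],
    [8.5,[14,-20,17],[0,0,1.17]],
    [8.5,[16,-24,17],[0,0,1.17]],
    [8.5,[18,-28,17],[0,0,1.17]],
    [8.5,[20,-32,17],[0,0,1.17]],
    [8.5,[21,-37,17],[0,0,1.17]],
    [8.5,[22,-42,17],[0,0,1.17]],
    [8.5,[23,-47,17],[0,0,1.17]],
    [8.5,[23,-52,17],[0,0,1.17]]
  ]
}}

```text
clock: 1.3
tcp_pos: [0.4275, 0.0857, 0.4008]
tool_rot: [-180.0, -0.0, 167.4]
ft_force: [0.1, 0.9, 0.1]
width: 0.0849
grip_force: 0.0
```

Call:
{"api": "drive_tool", "payload": {
  "series": [
    [8.5,[1,-4,0],[0,0,0]],
    [8.5,[2,-8,-3],[0,0,0]],
    [8.5,[3,-12,-6],[0,0,0]],
    [8.5,[3,-16,-9],[0,0,0]],
    [8.5,[3,-16,-11],[0,0,0]],
    [8.5,[3,-16,-11],[0,0,0]],
    [8.5,[3,-16,-11],[0,0,0]],
    [8.5,[3,-16,-11],[0,0,0]]
  ]
}}

```text
clock: 2.1
tcp_pos: [0.458, -0.0717, 0.2926]
tool_rot: [180.0, 0.1, 167.5]
ft_force: [0.3, 0.3, 0.5]
width: 0.0849
grip_force: 0.0
```

```bash
python3 - <<'E'
from h import *
s=r.state();print(s["tcp_pos"],s["tool_rot"],s["ft_force"]);c=r.camera_info("wrist");print(c)
i=r.get_image("wrist");cv2.imwrite("pics/w1.png",i[:,:,::-1]);np.save("w1.npy",c,allow_pickle=True)
i=r.get_image("side");cv2.imwrite("pics/s1.png",i[:,:,::-1])
E
```

```text
[ 0.45798568 -0.07171801  0.29264581] [1.79982119e+02 1.11424676e-01 1.67451819e+02] [0.28898389 0.31200323 0.53661189]
{'intrinsics': array([[309.70691629,   0.        , 314.65546271],
       [  0.        , 309.70691629, 204.4394259 ],
       [  0.        ,   0.        ,   1.        ]]), 'rvec': array([-2.27108315, -1.82061955, -0.2562419 ]), 'tvec': array([-0.02955254, -0.49816873,  0.3108272 ])}
```

View pics/w1.png

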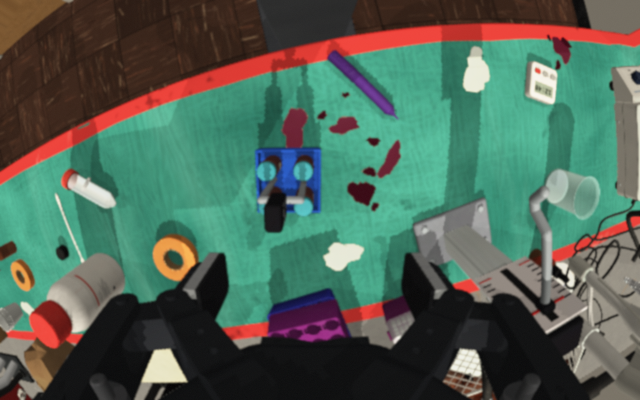

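The wrist view shows the tray square-on at (256–321, 148–213) and the crossbar level at v≈203, with the black tab ending near (274,226). The yaw matches. The scale's hook runs from (540,190) to (547,300).

```bash
python3 - <<'E'
from h import *
c=np.load("w1.npy",allow_pickle=True).item()
i=cv2.imread("pics/w1.png");h=cv2.cvtColor(i,cv2.COLOR_BGR2HSV)
m=cv2.inRange(h,(104,120,80),(122,255,255));m[:,:240]=0;m[:,340:]=0;m[:130]=0;m[230:]=0
m=cv2.morphologyEx(m,cv2.MORPH_CLOSE,np.ones((9,9)));q=cv2.minAreaRect(cv2.findNonZero(m));print(q,onz("wrist",q[0],.026,c))
b=[onz("wrist",p,.026,c) for p in cv2.boxPoints(q)];print(b)
k=(i.max(2)<50).astype(np.uint8);k[:,:258]=0;k[:,292:]=0;k[:190]=0;k[235:]=0
P=cv2.findNonZero(k)[:,0];print(P.min(0),P.max(0));lo=P[P[:,1]>P[:,1].max()-10];print(lo.mean(0),onz("wrist",lo.mean(0),.186,c))
for p in((541,188),(540,186),(545,200)):print("tip",onz("wrist",p,.248,c))
for p in((541,215),(545,230),(546,300)):print("arm",onz("wrist",p,.248,c))
E
```

```text
((287.5, 180.0), (64.0, 65.0), 90.0) [ 0.4635 -0.1108  0.026 ]
[array([ 0.4108, -0.1433,  0.026 ]), array([ 0.4307, -0.0585,  0.026 ]), array([ 0.5175, -0.0775,  0.026 ]), array([ 0.4977, -0.1668,  0.026 ])]
[265 190] [285 231]
[273.34782609 226.1242236 ] [ 0.4715 -0.1114  0.186 ]
tip [0.4675 0.1034 0.248 ]
tip [0.4657 0.1023 0.248 ]
tip [0.4782 0.1079 0.248 ]
arm [0.4899 0.1038 0.248 ]
arm [0.5043 0.1092 0.248 ]
arm [0.5794 0.1211 0.248 ]
```

```bash
python3 -c "
import cv2,numpy as np
i=cv2.imread('pics/w1.png');a=cv2.resize(i[140:240,245:335],(540,600),interpolation=2)
b=cv2.resize(i[170:310,510:570],(257,600),interpolation=2)
cv2.imwrite('pics/c2.png',np.hstack([a,b]))"
```

```text
(no output)
```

View pics/c2.png

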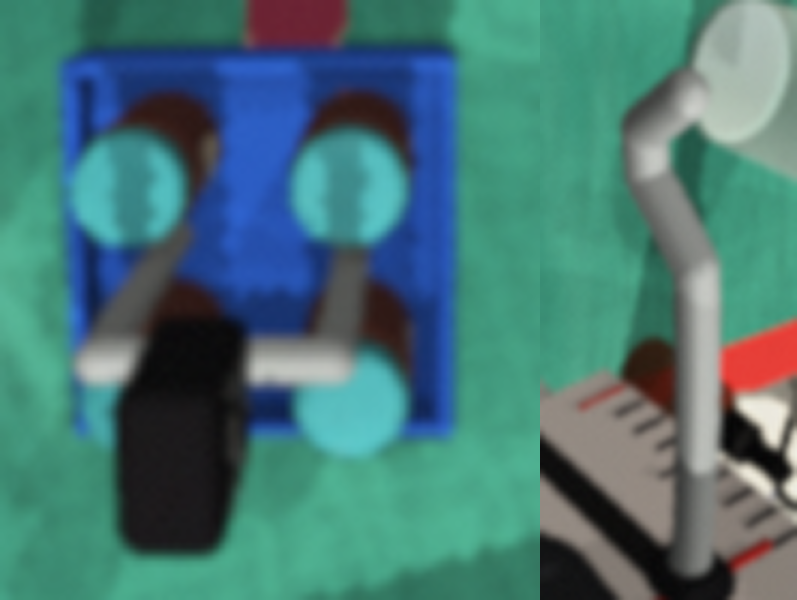

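The enlargement shows the tab's top face centred at px (273.3,218.7). The hook's tip is at (545,192), its dip at (535.2,206.2) and its arm runs from (546.7,233) to (546.7,277).

```bash
python3 - <<'E'
from h import *
c=np.load("w1.npy",allow_pickle=True).item()
print("tab",onz("wrist",(273.3,218.7),.186,c))
print("bar",onz("wrist",(245+88/6,140+362/6),.122,c),onz("wrist",(245+345/6,140+362/6),.122,c))
print("tip",onz("wrist",(545,192.2),.245,c),"dip",onz("wrist",(535.2,206.2),.23,c))
a,b=onz("wrist",(546.7,233),.245,c),onz("wrist",(546.7,277.3),.245,c);print(a,b,np.degrees(np.arctan2(*(b-a)[1::-1])))
E
```

```text
tab [ 0.4649 -0.1096  0.186 ]
bar [ 0.461  -0.1324  0.122 ] [ 0.471  -0.0878  0.122 ]
tip [0.4731 0.1104 0.245 ] dip [0.4897 0.1118 0.23  ]
[0.5095 0.1142 0.245 ] [0.5552 0.12   0.245 ] 7.233005035407484
```

Call:
{"api": "drive_tool", "payload": {
  "series": [
    [8.5,[0.5,-3.9,0],[0,0,0]],
    [8.5,[0.5,-3.9,-2],[0,0,0]],
    [8.5,[0.5,-3.9,-5],[0,0,0]],
    [8.5,[0.5,-3.9,-8],[0,0,0]],
    [8.5,[0.5,-3.9,-11],[0,0,0]],
    [8.5,[0.5,-3.9,-13],[0,0,0]],
    [8.5,[0.5,-3.9,-14],[0,0,0]],
    [8.5,[0.5,-3.9,-14.6],[0,0,0]],
    [8.5,[0.5,-3.9,-14.6],[0,0,0]],
    [8.5,[0.5,-3.9,-14.6],[0,0,0]]
  ]
}}

```text
clock: 3.2
tcp_pos: [0.4631, -0.1114, 0.1463]
tool_rot: [-180.0, 0.1, 167.4]
ft_force: [0.0, 0.1, -0.5]
width: 0.085
grip_force: 0.0
```

```bash
python3 - <<'E'
from h import *
i=r.get_image("wrist");s=r.get_image("side");s=cv2.resize(s[185:275,280:370],(400,400),interpolation=2)
cv2.imwrite("pics/w2.png",np.hstack([cv2.resize(i[100:400,150:490],(400,353)),s[:353]])[:,:,::-1])
st=r.state();print(st["tcp_pos"],st["ft_force"],st["joints"])
E
```

```text
[ 0.46314201 -0.11150653  0.14632018] [ 0.32753482 -0.68013371  0.10234468] [-1.35368744e+01  7.78297012e+00 -2.71401778e+01  5.49648368e+01
 -1.13740366e-04 -9.19053197e-01]
```

View pics/w2.png

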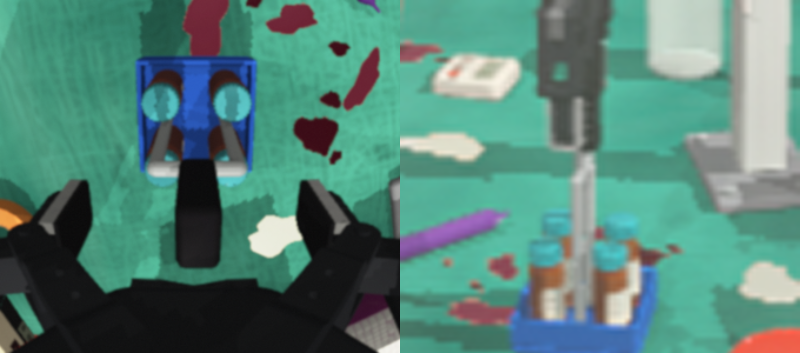

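The tab (198,215) is centred between the pads at (75,215) and (320,215), and the side view shows the fingers level with it. I'll close on it.

Call:
{"api": "drive_tool", "payload": {
  "series": [
    [1.2,[0,0,0],[0,0,0]],
    [1.0,[0,0,0],[0,0,0]],
    [1.0,[0,0,0],[0,0,0]],
    [1.0,[0,0,0],[0,0,0]],
    [1.0,[0,0,0],[0,0,0]],
    [1.0,[0,0,0],[0,0,0]],
    [1.0,[0,0,0],[0,0,0]],
    [1.0,[0,0,0],[0,0,0]]
  ]
}}

```text
clock: 4.1
tcp_pos: [0.4622, -0.1112, 0.1451]
tool_rot: [180.0, -0.0, 167.4]
ft_force: [0.7, 1.6, -0.1]
width: 0.0157
grip_force: 58.8
```

Call:
{"api": "drive_tool", "payload": {
  "series": [
    [1.0,[0,0,1],[0,0,0]],
    [1.0,[0,0,3],[0,0,0]],
    [1.0,[0,0,5],[0,0,0]],
    [1.0,[0,0,8],[0,0,0]],
    [1.0,[0,0,11],[0,0,0]],
    [1.0,[0,0,13],[0,0,0]],
    [1.0,[0,0,14.2],[0,0,0]],
    [1.0,[0,0,14.2],[0,0,0]],
    [1.0,[0,0,14.2],[0,0,0]],
    [1.0,[0,0,14.2],[0,0,0]],
    [1.0,[0,0,14.2],[0,0,0]],
    [1.0,[0,0,14.2],[0,0,0]]
  ]
}}

```text
clock: 5.3
tcp_pos: [0.4618, -0.1112, 0.2864]
tool_rot: [-180.0, -0.1, 167.4]
ft_force: [0.2, -0.2, -2.5]
width: 0.0151
grip_force: 58.6
```

```bash
python3 - <<'E'
from h import *
for _ in range(4):
    r.get_image("side");s=r.state();print(s["tcp_pos"],s["ft_force"],s["ft_torque"],s["tool_rot"])
E
```

```text
[ 0.46190904 -0.1112529   0.2865555 ] [-0.09934266  0.24689149 -2.57552965] [-0.0973274   0.0032582  -0.00970576] [ 1.79999365e+02 -7.02793417e-02  1.67379899e+02]
[ 0.46202751 -0.1112816   0.28677616] [ 0.99773061 -0.04469217 -2.91117426] [-0.03132947 -0.0234537   0.01438364] [ 1.79999904e+02 -4.62111553e-02  1.67378672e+02]
[ 0.46210996 -0.11129906  0.28690265] [ 0.573065    0.89234992 -2.66424992] [ 0.01006684  0.00558541 -0.01068096] [-1.79999736e+02 -3.16265678e-02  1.67380235e+02]
[ 0.46215853 -0.11132297  0.28701259] [-0.60660567  0.0990989  -2.46916391] [-0.02563536 -0.00685529  0.04485019] [-1.79997978e+02 -2.02065960e-02  1.67379717e+02]
```

Call:
{"api": "drive_tool", "payload": {
  "series": [
    [1.0,[-0.5,1,0],[0,0,0.2]],
    [1.0,[-1,3,0],[0,0,0.6]],
    [1.0,[-2,5.5,0],[0,0,1.1]],
    [1.0,[-3,8,0],[0,0,1.6]],
    [1.0,[-4,10.5,0],[0,0,2.1]],
    [1.0,[-4,13,0],[0,0,2.5]],
    [1.0,[-4,15.5,0],[0,0,2.9]],
    [1.0,[-4,18,0],[0,0,3.3]],
    [1.0,[-4,20,0],[0,0,3.3]],
    [1.0,[-4,21.2,0],[0,0,3.3]],
    [1.0,[-4,21.2,0],[0,0,3.3]],
    [1.0,[-4,21.2,0],[0,0,3.3]]
  ]
}}

```text
clock: 6.7
tcp_pos: [0.422, 0.1004, 0.2872]
tool_rot: [-180.0, -0.0, -172.8]
ft_force: [-0.1, -0.5, -1.3]
width: 0.0155
grip_force: 59.0
```

```bash
python3 - <<'E'
from h import *
s=r.state();print(s["tcp_pos"],s["ft_force"],s["tool_rot"]);c=r.camera_info("wrist")
i=r.get_image("wrist");np.save("w3.npy",c,allow_pickle=True);cv2.imwrite("pics/w3.png",i[:,:,::-1]);t=r.get_image("side");cv2.imwrite("pics/s3.png",t[:,:,::-1])
cv2.imwrite("pics/c3.png",np.hstack([cv2.resize(i[130:330,170:470],(480,320)),cv2.resize(t[130:210,280:360],(320,320),interpolation=2)])[:,:,::-1])
E
```

```text
[0.42195881 0.10041674 0.28716136] [-0.1312667  -0.5334152  -1.31708431] [-1.79964359e+02 -1.64815427e-02 -1.72778343e+02]
```

View pics/c3.png

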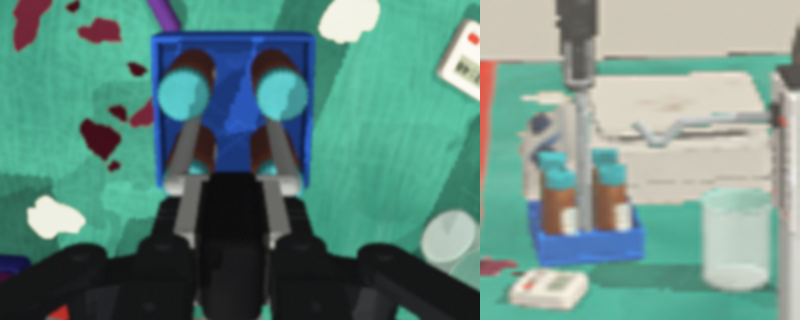

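The wrist view shows the carrier square in the grip, and the side view has it in front of the hook. The tip is at side px (319.5,161.5), the dip at (323.8,165) and the bail at x≈304.5.

```bash
python3 - <<'E'
from h import *
c=r.camera_info("side")
def pr(p,n="side"):
    c=r.camera_info(n);return cv2.projectPoints(np.array([p],float),np.array(c["rvec"]),np.array(c["tvec"]),c["intrinsics"],None)[0].ravel().round(1)
for n,p in(("eye",(.4235,.1004,.2599)),("bar",(.4235,.1004,.264)),("tray far-left bot",(.3795,.056,.142)),("dip",(.487,.1085,.230)),("tip",(.470,.107,.245)),("armstart",(.507,.111,.245))):print(n,pr(p))
s=cv2.imread("pics/s3.png");cv2.imwrite("pics/c4.png",cv2.resize(s[140:200,292:365],(730,600),interpolation=cv2.INTER_CUBIC))
E
```

```text
eye [304.4 157.4]
bar [304.4 156.2]
tray far-left bot [292.4 196.3]
dip [323.8 164.6]
tip [318.6 160.7]
armstart [329.7 159.9]
```

View pics/c4.png

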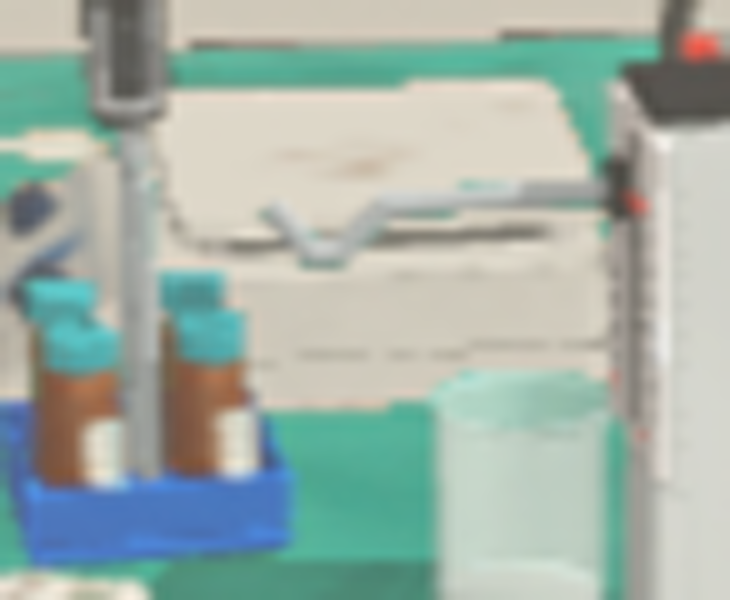

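The hook matches my prediction, with the dip at (324,165). The bail sits about 3 mm ahead of the TCP, so I need to move it about 6.1 cm forward.

Call:
{"api": "drive_tool", "payload": {
  "series": [
    [1.0,[0.5,0.1,0],[0,0,0]],
    [1.0,[1.2,0.2,0],[0,0,0]],
    [1.0,[2.0,0.3,0],[0,0,0]],
    [1.0,[3.0,0.4,0],[0,0,0]],
    [1.0,[4.0,0.5,0],[0,0,0]],
    [1.0,[4.8,0.6,0],[0,0,0]],
    [1.0,[5.5,0.7,0],[0,0,0]],
    [1.0,[6.1,0.8,0],[0,0,0]],
    [1.0,[6.1,0.8,0],[0,0,0]],
    [1.0,[6.1,0.8,0],[0,0,0]],
    [1.0,[6.1,0.8,0],[0,0,0]]
  ]
}}

```text
clock: 7.9
tcp_pos: [0.4829, 0.1086, 0.2872]
tool_rot: [-180.0, -0.0, -172.8]
ft_force: [0.2, 0.2, -2.6]
width: 0.015
grip_force: 58.9
```

```bash
python3 - <<'E'
from h import *
s=r.state();print(s["tcp_pos"],s["ft_force"],s["tool_rot"])
t=r.get_image("side")[:,:,::-1];w=r.get_image("wrist")[:,:,::-1]
cv2.imwrite("pics/c5.png",np.hstack([cv2.resize(t[140:200,292:352],(500,500),interpolation=cv2.INTER_CUBIC),cv2.resize(w[130:330,260:380],(300,500),interpolation=2)]))
F=[]
for _ in range(6): r.get_image("side");F.append(r.state()["ft_force"])
print(np.mean(F,0))
E
```

```text
[0.48288542 0.10864016 0.2872242 ] [ 0.18225028  0.17729624 -2.59475279] [-1.79998023e+02 -1.55904061e-02 -1.72813807e+02]
[ 0.40296438  0.13656844 -1.95754596]
```

View pics/c5.png

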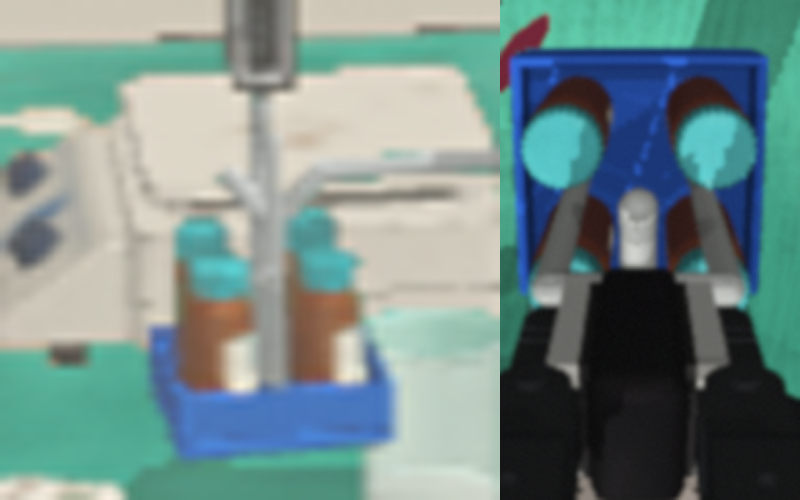

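The crossbar is right above the dip and the hook tip is centred between the uprights. Next I'll average the weight.

```bash
cat > f.py <<'E'
from h import *
import sys
F=[]
for _ in range(int(sys.argv[1])): r.get_image("side");s=r.state();F.append(s["ft_force"])
F=np.array(F);print(F.mean(0),F.std(0)/len(F)**.5,s["tcp_pos"],s["clock"],s["width"],s["grip_force"])
E
python3 f.py 30
```

```text
[-0.0312779   0.02042388 -2.22890307] [0.1209758  0.07640985 0.08291474] [0.48322767 0.10867605 0.28719843] 9.8 0.015558107297032582 58.89548063278198
```

Call:
{"api": "drive_tool", "payload": {
  "series": [
    [1.0,[0,0,-0.3],[0,0,0]],
    [1.0,[0,0,-0.7],[0,0,0]],
    [1.0,[0,0,-1.1],[0,0,0]],
    [1.0,[0,0,-1.5],[0,0,0]],
    [1.0,[0,0,-1.8],[0,0,0]],
    [1.0,[0,0,-2.0],[0,0,0]],
    [1.0,[0,0,-2.2],[0,0,0]],
    [1.0,[0,0,-2.3],[0,0,0]],
    [1.0,[0,0,-2.4],[0,0,0]],
    [1.0,[0,0,-2.5],[0,0,0]],
    [1.0,[0,0,-2.6],[0,0,0]],
    [1.0,[0,0,-2.7],[0,0,0]]
  ]
}}

```text
clock: 11.0
tcp_pos: [0.4834, 0.1087, 0.2602]
tool_rot: [180.0, 0.0, -172.8]
ft_force: [1.0, -0.5, -1.8]
width: 0.0155
grip_force: 58.9
```

Call:
{"api": "drive_tool", "payload": {
  "series": [
    [1.0,[0,0,-0.1],[0,0,0]],
    [1.0,[0,0,-0.2],[0,0,0]],
    [1.0,[0,0,-0.3],[0,0,0]],
    [1.0,[0,0,-0.4],[0,0,0]],
    [1.0,[0,0,-0.5],[0,0,0]],
    [1.0,[0,0,-0.6],[0,0,0]],
    [1.0,[0,0,-0.7],[0,0,0]],
    [1.0,[0,0,-0.8],[0,0,0]],
    [1.0,[0,0,-0.8],[0,0,0]],
    [1.0,[0,0,-0.8],[0,0,0]]
  ]
}}

```text
clock: 12.0
tcp_pos: [0.4833, 0.1087, 0.2522]
tool_rot: [-180.0, 0.0, -172.8]
ft_force: [0.1, 0.6, -2.0]
width: 0.0153
grip_force: 58.9
```

```bash
python3 f.py 25
```

```text
[ 0.87256952  0.16932253 -1.09366263] [0.06521644 0.07875093 0.11540856] [0.48324541 0.10866792 0.25221297] 13.25 0.01561507782992964 58.912394642829895
```

About half the weight has transferred, as predicted. There is a sideways force of 0.9 N in +x, so the bar is slightly up the tip-side slope. I'll shift forward 2 mm.

Call:
{"api": "drive_tool", "payload": {
  "series": [
    [1.0,[0.05,0,0],[0,0,0]],
    [1.0,[0.1,0,0],[0,0,0]],
    [1.0,[0.15,0,0],[0,0,0]],
    [1.0,[0.2,0.02,0],[0,0,0]],
    [1.0,[0.2,0.02,0],[0,0,0]]
  ]
}}

```text
clock: 13.75
tcp_pos: [0.485, 0.1088, 0.252]
tool_rot: [-180.0, -0.0, -172.8]
ft_force: [-1.5, -0.3, -1.1]
width: 0.0154
grip_force: 58.9
```

```bash
python3 f.py 25
```

```text
[-0.69275999 -0.09205163 -1.35216647] [0.10036745 0.0984079  0.10045087] [0.48523381 0.10888333 0.2522217 ] 15.0 0.015522627346033263 58.91742467880249
```

Call:
{"api": "drive_tool", "payload": {
  "series": [
    [1.0,[-0.05,0,0],[0,0,0]],
    [1.0,[-0.1,0,-0.1],[0,0,0]],
    [1.0,[-0.1,0,-0.2],[0,0,0]],
    [1.0,[-0.1,0,-0.3],[0,0,0]],
    [1.0,[-0.1,0,-0.4],[0,0,0]],
    [1.0,[-0.1,0,-0.5],[0,0,0]],
    [1.0,[-0.1,0,-0.6],[0,0,0]],
    [1.0,[-0.1,0,-0.7],[0,0,0]],
    [1.0,[-0.1,0,-0.8],[0,0,0]],
    [1.0,[-0.1,0,-0.9],[0,0,0]],
    [1.0,[-0.1,0,-1.0],[0,0,0]],
    [1.0,[-0.1,0,-1.0],[0,0,0]]
  ]
}}

```text
clock: 16.2
tcp_pos: [0.4844, 0.1089, 0.2422]
tool_rot: [-180.0, 0.0, -172.8]
ft_force: [2.8, -0.3, -0.1]
width: 0.0156
grip_force: 59.0
```

```bash
python3 f.py 40
```

```text
[ 3.59409499  0.4991027  -0.21262334] [0.10341742 0.08883583 0.07401937] [0.48427818 0.10887885 0.24223696] 18.2 0.015428291539446914 59.06240522861481
```

The 3.6 N sideways shows the bar is wedged a little on the front slope, so I'll nudge forward slightly.

Call:
{"api": "drive_tool", "payload": {
  "series": [
    [1.0,[0.02,0,0],[0,0,0]],
    [1.0,[0.04,0,0],[0,0,0]],
    [1.0,[0.05,0,0],[0,0,0]],
    [1.0,[0.05,0,0],[0,0,0]]
  ]
}}

```text
clock: 18.6
tcp_pos: [0.4844, 0.1089, 0.2421]
tool_rot: [180.0, -0.0, -172.8]
ft_force: [2.9, 0.8, -0.8]
width: 0.0154
grip_force: 59.1
```

```bash
python3 f.py 25;python3 - <<'E'
from h import *
t=r.get_image("side")[:,:,::-1];w=r.get_image("wrist")[:,:,::-1]
cv2.imwrite("pics/c6.png",np.hstack([cv2.resize(t[140:210,292:372],(570,500),interpolation=cv2.INTER_CUBIC),cv2.resize(w[130:330,272:364],(230,500),interpolation=2)]))
print(r.state()["ft_torque"])
E
```

```text
[ 1.51631695  0.59462048 -0.22206507] [0.18151258 0.09655629 0.09576843] [0.4846076  0.10886205 0.24215524] 19.85 0.01562760124769378 59.08862829208374
[ 0.16896745 -0.09964303 -0.02698025]
```

View pics/c6.png

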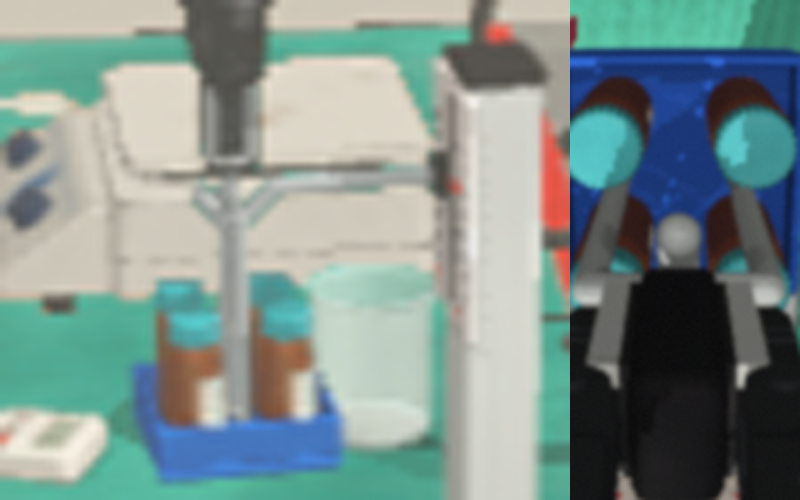

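The bar sits in the dip with about 20 mm of travel. I'll make a last small correction and re-measure.

Call:
{"api": "drive_tool", "payload": {
  "series": [
    [1.0,[0.02,0,-0.05],[0,0,0]],
    [1.0,[0.03,0,-0.1],[0,0,0]],
    [1.0,[0.03,0,-0.1],[0,0,0]],
    [1.0,[0.03,0,-0.1],[0,0,0]],
    [1.0,[0.03,0,-0.1],[0,0,0]],
    [1.0,[0.03,0,-0.1],[0,0,0]]
  ]
}}

```text
clock: 20.55
tcp_pos: [0.4849, 0.1088, 0.2412]
tool_rot: [-180.0, -0.0, -172.8]
ft_force: [-0.6, 0.7, -0.4]
width: 0.0153
grip_force: 59.1
```

```bash
python3 f.py 20;python3 f.py 40
```

```text
[-1.26311387  0.06402176  0.12613383] [0.14720626 0.06848095 0.10273038] [0.48503397 0.10883366 0.24119069] 21.55 0.01536533528141422 59.099687933921814Traceback (most recent call last):
  File "f.py", line 4, in <module>
    for _ in range(int(sys.argv[1])): r.get_image("side");s=r.state();F.append(s["ft_force"])
                                      ~~~~~~~~~~~^^^^^^^^
ValueError: 200 camera calls are used up
```

Call:
{"api": "drive_tool", "payload": {
  "series": [
    [1.0,[-0.02,0,0],[0,0,0]],
    [1.0,[-0.02,0,0],[0,0,0]],
    [1.0,[-0.02,0,0],[0,0,0]],
    [1.0,[-0.02,0,0],[0,0,0]],
    [1.0,[-0.02,0,0],[0,0,0]],
    [1.0,[-0.02,0,0],[0,0,0]],
    [1.0,[-0.02,0,0],[0,0,0]],
    [1.0,[-0.02,0,0],[0,0,0]],
    [1.0,[-0.02,0,0],[0,0,0]]
  ]
}}

```text
clock: 23.1
tcp_pos: [0.4849, 0.1089, 0.2412]
tool_rot: [-180.0, 0.0, -172.8]
ft_force: [-0.1, 0.0, -0.8]
width: 0.0154
grip_force: 59.2
```

Call:
{"api": "drive_tool", "payload": {
  "series": [
    [1.0,[0,0,0],[0,0,0]]
  ]
}}

```text
clock: 23.2
tcp_pos: [0.4849, 0.1089, 0.2412]
tool_rot: [-180.0, 0.0, -172.8]
ft_force: [-0.8, -0.8, -1.2]
width: 0.0149
grip_force: 59.2
```

Call:
{"api": "drive_tool", "payload": {
  "series": [
    [1.0,[0,0,0],[0,0,0]]
  ]
}}

```text
clock: 23.3
tcp_pos: [0.4849, 0.1088, 0.2412]
tool_rot: [-180.0, 0.0, -172.8]
ft_force: [-0.4, -0.6, 0.9]
width: 0.0155
grip_force: 59.2
```

Call:
{"api": "drive_tool", "payload": {
  "series": [
    [1.0,[0,0,0],[0,0,0]]
  ]
}}

```text
clock: 23.4
tcp_pos: [0.4849, 0.1089, 0.2412]
tool_rot: [-180.0, 0.0, -172.8]
ft_force: [0.3, -0.5, 0.8]
width: 0.0152
grip_force: 59.2
```

Call:
{"api": "drive_tool", "payload": {
  "series": [
    [1.0,[0,0,0],[0,0,0]]
  ]
}}

```text
clock: 23.5
tcp_pos: [0.4849, 0.1089, 0.2412]
tool_rot: [-180.0, 0.0, -172.8]
ft_force: [0.1, -1.8, 0.1]
width: 0.0151
grip_force: 59.2
```

Call:
{"api": "drive_tool", "payload": {
  "series": [
    [1.0,[0,0,0],[0,0,0]]
  ]
}}

```text
clock: 23.6
tcp_pos: [0.4849, 0.1089, 0.2413]
tool_rot: [-180.0, 0.0, -172.8]
ft_force: [0.6, -0.0, -0.5]
width: 0.0153
grip_force: 59.2
```

Call:
{"api": "drive_tool", "payload": {
  "series": [
    [1.0,[0,0,0],[0,0,0]]
  ]
}}

```text
clock: 23.7
tcp_pos: [0.4849, 0.1089, 0.2412]
tool_rot: [-180.0, 0.0, -172.8]
ft_force: [0.5, -0.1, 1.0]
width: 0.0157
grip_force: 59.2
```

Call:
{"api": "drive_tool", "payload": {
  "series": [
    [1.0,[0,0,0],[0,0,0]]
  ]
}}

```text
clock: 23.8
tcp_pos: [0.4849, 0.1089, 0.2412]
tool_rot: [180.0, 0.0, -172.8]
ft_force: [-0.2, -0.8, -0.5]
width: 0.0153
grip_force: 59.2
```

Forces average about zero in every axis. I'll release in small steps.

Call:
{"api": "drive_tool", "payload": {
  "series": [
    [1.4,[0,0,0],[0,0,0]],
    [1.5,[0,0,0],[0,0,0]],
    [1.55,[0,0,0],[0,0,0]],
    [1.6,[0,0,0],[0,0,0]],
    [1.65,[0,0,0],[0,0,0]],
    [1.7,[0,0,0],[0,0,0]],
    [1.8,[0,0,0],[0,0,0]],
    [2.0,[0,0,0],[0,0,0]],
    [2.4,[0,0,0],[0,0,0]],
    [3.0,[0,0,0],[0,0,0]],
    [4.0,[0,0,0],[0,0,0]],
    [5.0,[0,0,0],[0,0,0]]
  ]
}}

```text
clock: 25.0
tcp_pos: [0.4848, 0.1089, 0.2412]
tool_rot: [180.0, -0.0, -172.8]
ft_force: [-0.0, 0.1, 0.2]
width: 0.0497
grip_force: 0.0
```

Call:
{"api": "drive_tool", "payload": {
  "series": [
    [5.5,[0,0,0],[0,0,0]],
    [5.5,[0,0,0],[0,0,0]],
    [5.5,[0,0,0.5],[0,0,0]],
    [5.5,[0,0,1.5],[0,0,0]],
    [5.5,[0,0,3],[0,0,0]],
    [5.5,[0,0,5],[0,0,0]],
    [5.5,[0,0,7],[0,0,0]],
    [5.5,[0,0,9],[0,0,0]],
    [5.5,[0,0,11],[0,0,0]],
    [5.5,[0,0,13],[0,0,0]],
    [5.5,[0,0,13],[0,0,0]],
    [5.5,[0,0,13],[0,0,0]]
  ]
}}

```text
clock: 26.2
tcp_pos: [0.4852, 0.1089, 0.3717]
tool_rot: [180.0, 0.1, -172.8]
ft_force: [-0.2, -0.3, -0.2]
width: 0.0552
grip_force: 0.0
```

Call:
{"api": "drive_tool", "payload": {
  "series": [
    [5.5,[0,0,0],[0,0,0]],
    [5.5,[0,0,0],[0,0,0]],
    [5.5,[0,0,0],[0,0,0]],
    [5.5,[0,0,0],[0,0,0]],
    [5.5,[0,0,0],[0,0,0]],
    [5.5,[0,0,0],[0,0,0]],
    [5.5,[0,0,0],[0,0,0]],
    [5.5,[0,0,0],[0,0,0]],
    [5.5,[0,0,0],[0,0,0]],
    [5.5,[0,0,0],[0,0,0]],
    [5.5,[0,0,0],[0,0,0]],
    [5.5,[0,0,0],[0,0,0]]
  ]
}}

```text
clock: 27.4
tcp_pos: [0.4848, 0.1089, 0.3712]
tool_rot: [180.0, 0.0, -172.8]
ft_force: [0.6, 0.5, -0.1]
width: 0.055
grip_force: 0.0
```

```bash
python3 -c "
from station import r
s=r.state();print(s['tcp_pos'],s['ft_force'],s['clock']);print(r.finish_job())"
```

```text
[0.48484974 0.10886785 0.37120705] [ 0.59793401  0.49624646 -0.12448023] 27.4
the job is handed in; nothing more can be done
None
```

I hung the carrier in the hook's dip, eased it down until the wrist force averaged about zero, released it in small steps and handed the job in at 27.4 s; it weighs about 2.2 N (0.23 kg, roughly 20 mm of travel), but the camera calls had run out, so I have no picture of the pointer after release.

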